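Reset the air throttle of the compact-mirror press

TASK

The air throttle of the bench press has to be reset. Take the black crank handle of the red valve wheel, wind it clockwise (seen from above) until the valve is shut against its stop, then open it anticlockwise by exactly two full turns, and finish still gripping the handle and keeping the wheel still there: do not let go at the end. Leave the pocket mirrors, the spanner and the cleaner bottle undisturbed.

Things in the scene. Friction and masses are not known exactly. Their poses are not given: they have to be found in the camera images.
- valve (a joint): Opening of the brass globe valve, rad: 0 = shut against its hard stop, grows anticlockwise seen from above; two turns from shut = 12.566, fully open 25.13. The wheel keeps its height and stays where it is left; it takes about 0.15 N m (3 to 4 N at the handle). It starts between a third of a turn and one and a half turns open.
- press: Fixed unit: valve, pipes and the blue bench press they feed. Origin on the bench under the valve stem, z up, x from the operator's side to the back. The pipe (27 mm thick, centre 58 mm up) runs along y from a floor flange at y +108 mm via the valve and a small gauge (y -160 mm, top 140 mm up) to the press (y -280 to -470, x -110 to +150 mm, 466 mm tall).
- wheel_hub (a point): Centre of the red handwheel, on the valve stem, 136 mm above the bench. The stem is vertical, the wheel level, four spokes, 102 mm across; nothing of its hub stands more than 14 mm above this point.
- handle_mid (a point): Best grip point on the axis of the black crank handle, 186 mm above the bench, 28 mm below its top. The handle is an upright round grip 22 mm across, from 146 to 214 mm above the bench, on the wheel's rim 45 mm from the stem. With the valve shut it stands on the -x side of the press's frame; it goes round anticlockwise as the joint value grows.
- crank_handle: The same black handle: origin at the centre of its lower end, 146 mm above the bench, z up along its axis. It revolves freely on its own pin, so it can be gripped from above and led round in a circle of 45 mm radius without turning the hand.
- compact0: Folded pocket mirror, chrome case with pink lid, 70 mm across, 14 mm thick, lying loose in the green tray; origin at the centre of its underside. To be left alone.
- compact1: The other pocket mirror in the green tray, same size. To be left alone.
- green_tray: Fixed green tray lined with black foam, 320 x 240 x 55 mm (x, y, z), origin at the centre of its underside, long side along its x.
- spanner: Loose steel spanner, 160 mm long, lying along its own x on the bench on the robot's side of the valve. To be left alone.
- cleaner: Loose white plastic bottle with a blue cap, 56 mm across, 130 mm tall, standing on the bench beyond the valve; origin at the centre of its underside. To be left alone.

How it is judged:
By the outcome, as a careful person would: the job done as asked, in the order asked, and still so for the second after the job is handed in, while the arm keeps its last pose, push and grip.
It also fails if it takes over 61 s, if anything falls off the work surface, if the arm or the gripper's body presses on something with over 40 N, if the wrist force passes 120 N, or if a joint passes its speed limit or range.

ROBOT

A 7-joint arm with a two-finger parallel gripper is mounted at the origin on the work surface. World frame = base frame: x ahead of the robot, y to its left, z up, the work surface at z = 0. Lengths are in mm, angles in rad, forces in N, time in s.
With the tool pointing down it reaches from about 400 to 900 mm from the base axis. Payload 5.5 kg.
Tool frame: the origin (TCP) lies midway between the tips of the shut fingers; the grasp point (between the pads) lies arm.pinch_z behind it (arm.pinch_z is the distance from the TCP to the grasp point, in mm); z points along the fingers, y is the line along which they close (so a half turn about z gives the same grasp; the last joint's range is limited). The gripper opens to 92 mm and grips with 3 to 60 N. Pads are 19 mm wide; open, the fingers measure 130 mm over their backs; the gripper's body (75 mm by 190 mm) begins 47 mm behind the grasp point.
Start: joints at [1.528, 0.501, -0.427, 1.55, 0.221, 1.138, -0.21], TCP at [195.72, -619.833, 226.729] pointing down, gripper open.
Joint ranges: [-2.88, 2.88], [-0.31, 2.03], [-1.54, 1.56], [0.2, 2.42], [-1.41, 4.55], [0.19, 2.02], [-2.57, 2.57]. Speed limits (rad/s): [2.57, 2.57, 3.14, 3.14, 3.14, 3.14, 3.14].

INTERFACE

Orientations are given as a 3x3 rotation matrix whose columns are the frame's x, y, z axes.
In Python, from station import arm, jaws, solve_ik, monitor, vision, sign_off gives the robot as it stands. Calls block until the motion is done:
- arm.goto(position, orientation): joint-space move of the TCP to a pose.
- arm.servo_line(position, rot=None, max_speed=150): straight line of the TCP; rot=None keeps the orientation; max_speed is the mean speed in mm/s.
- arm.move_joints(angles): joint-space move.
- jaws.move_gripper(opening, effort=None): finger opening in mm; effort is the grip in N (None keeps the last); returns when the fingers have stopped.
- arm.hold(seconds).
- solve_ik(position, orientation): joint angles nearest the present ones, or None.
- monitor.state(): the state.
- vision.capture(name): name is "scene" or "top" or "wrist"; returns (picture, depth): 400x640x3 uint8, red, green, blue; 400x640 float32, mm along the optical axis (not along the pixel's ray), 0 where there is no reading.
- vision.calibration(name): a dict with "fovy" (degrees; the focal length in pixels is half the picture's height over the tangent of half this angle, whatever the lens; pixels are square), "cx", "cy" (the principal point, pixels), "rvec" (rotation vector, rad) and "tvec" (3), from world to camera coordinates, as OpenCV has them. Camera axes: x right, y down, z forward; pixel columns grow to the right and rows downward; lengths in mm; the calibration is good to about 2 mm. The wrist camera is an equidistant fisheye: a pixel r from the principal point sees the ray r / f radians off the axis. A picture is of the moment at which its call begins: read the wrist's pose just before it. calibration takes no time and is no camera call; for the wrist camera it gives the pose at the moment of the call.
A pose or a line that the arm cannot do raises arm.PlanningError and nothing moves.
- sign_off(): hands the job in; it is judged then, once.
The state is a dict: "clock": time; "joint_pos": joint angles; "qvel": joint speeds; "joint_torque": joint torques, N m; "tcp_pos": TCP position; "tcp_rot": TCP orientation; "contact_force": force on the tool from outside, world axes, zero at the start; "ft_torque": the same for the moment, N m; "grip_width": finger opening in mm; "grasp_force": force on a finger pad.
Only numpy, scipy, OpenCV 4.12 (cv2) and the standard library are available. Lean on these libraries where they do the work, as an engineer would, in place of code of your own. Each camera call takes 0.05 s, during which the arm holds its last target. There are 200 camera calls.

## Working session

There is one attempt and no reset: what is moved stays moved. The work goes in short steps, each a Python script; the robot and the scene stay as the last script left them, time stands still between calls to the robot, and variables do not carry over. Pictures are saved under pics/ and viewed, at most 10 in all, crops included, and the job is handed in when it is done.

```bash
ls; mkdir -p pics; cat > h.py <<'E'
import numpy as np, cv2
from station import arm, jaws, solve_ik, monitor, vision, sign_off
def cap(n):
    c=vision.calibration(n); p,d=vision.capture(n); return p,d,c
def ray(c,u,v,fish=False):
    f=200/np.tan(np.radians(c["fovy"])/2)
    x,y=(u-c["cx"])/f,(v-c["cy"])/f
    if fish:
        r=np.hypot(x,y); k=np.sin(r)/r if r>1e-9 else 1; d=np.array([x*k,y*k,np.cos(r)])
    else: d=np.array([x,y,1.])
    R=cv2.Rodrigues(np.array(c["rvec"],float))[0]; t=np.array(c["tvec"],float).ravel()
    return -R.T@t, R.T@d
def onplane(c,u,v,z,fish=False):
    o,d=ray(c,u,v,fish); return o+d*(z-o[2])/d[2]
def save(p,n): cv2.imwrite("pics/"+n,p[:,:,::-1])
E
python3 - <<'E'
from h import *
for n in ("scene","top"):
    p,d,c=cap(n); save(p,n+"0.png"); np.savez("pics/"+n+"0.npz",p=p,d=d); print(n,c,ray(c,320,200))
s=monitor.state(); print(s); print(arm.pinch_z)
E
```

```text
pics
scene {'fovy': 48.80149432847113, 'cx': 318.16536693702255, 'cy': 202.49830002734905, 'rvec': array([ 2.37601116,  1.09475442, -0.29656501]), 'tvec': array([-509.21292887, -178.22839215, 1028.26643267])} (array([851.76057178, -73.80439537, 785.78105274]), array([-0.39392239,  0.35809527, -0.84654732]))
top {'fovy': 43.115937481171486, 'cx': 320.9338354208437, 'cy': 201.91345004849305, 'rvec': array([ 2.14318386, -2.18555874,  0.08275312]), 'tvec': array([ 218.89471253,  587.37156408, 1088.35848245])} (array([ 485.98105512,  188.31425195, 1142.71807213]), array([ 0.09820829,  0.0187955 , -0.99499726]))
{'clock': 0.1, 'joint_pos': array([ 1.52818288,  0.5017489 , -0.42679973,  1.55131634,  0.22078128,
        1.1383244 , -0.21028051]), 'qvel': array([-5.52191888e-05, -1.23710889e-03,  8.10028952e-05, -2.11620656e-03,
       -2.43143114e-05,  1.11743601e-03, -7.86114638e-04]), 'joint_torque': array([-1.08364117e-02, -5.67869997e+01, -5.83884582e+00, -2.79913116e+01,
       -6.91921567e-02,  2.41281168e-02,  2.09643792e-05]), 'tcp_pos': array([ 195.46810946, -619.25670712,  225.7967583 ]), 'tcp_rot': array([[ 9.53588121e-01,  3.01113742e-01, -4.58551074e-04],
       [ 3.01114082e-01, -9.53586629e-01,  1.68814147e-03],
       [ 7.10544205e-05, -1.74786784e-03, -9.99998470e-01]]), 'contact_force': array([-1.15198157,  0.08989248, -0.57885879]), 'ft_torque': array([-0.04923431, -0.00384804, -0.01828999]), 'grasp_force': 0.0, 'grip_width': 91.92802366412535}
18.8
```

View pics/scene0.png

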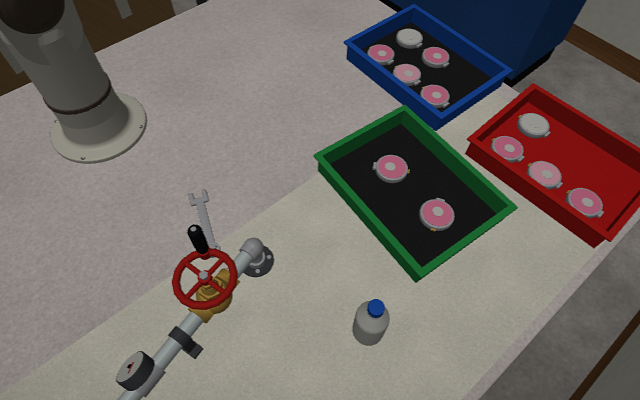

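View pics/top0.png

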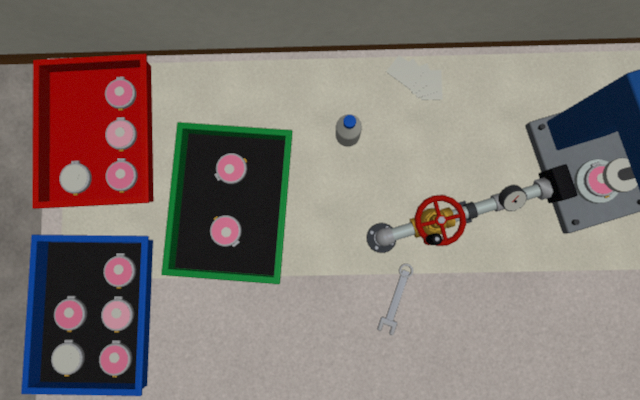

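```bash
cat > m.py <<'E'
from h import *
def mask(p,red):
    h=cv2.cvtColor(p,cv2.COLOR_RGB2HSV)
    if red: return (((h[...,0]<8)|(h[...,0]>172))&(h[...,1]>150)&(h[...,2]>60)).astype(np.uint8)
    return (h[...,2]<45).astype(np.uint8)
def win(m,u0,v0,u1,v1):
    o=np.zeros_like(m); o[v0:v1,u0:u1]=m[v0:v1,u0:u1]; return o
def tri(c1,a,c2,b):
    o,d=ray(c1,*a); q,e=ray(c2,*b); d=d/np.linalg.norm(d); e=e/np.linalg.norm(e)
    s=np.linalg.lstsq(np.c_[d,-e],q-o,rcond=None)[0]; P=o+s[0]*d; Q=q+s[1]*e; return (P+Q)/2,np.linalg.norm(P-Q)
E
python3 - <<'E'
from m import *
C={};W={};H={}
for n,w,hw in (("scene",(165,240,245,315),(180,218,215,258)),("top",(405,185,475,255),(420,228,446,250))):
    z=np.load(f"pics/{n}0.npz"); p,d=z["p"],z["d"]; C[n]=vision.calibration(n)
    m=win(mask(p,True),*w); cs,_=cv2.findContours(m,cv2.RETR_EXTERNAL,cv2.CHAIN_APPROX_NONE)
    e=cv2.fitEllipse(cv2.convexHull(max(cs,key=cv2.contourArea))); W[n]=e[0]; print(n,"wheel",e)
    m=win(mask(p,False),*hw); k,l,st,ce=cv2.connectedComponentsWithStats(m); i=1+st[1:,4].argmax(); 
    r=cv2.minAreaRect(np.argwhere(l==i)[:,::-1].astype(np.float32)); H[n]=r[0]; print("handle",st[i],ce[i],r)
    print(" wheel on plane136",onplane(C[n],*W[n],136))
print("wheel",tri(C["scene"],W["scene"],C["top"],W["top"]))
print("handle",tri(C["scene"],H["scene"],C["top"],H["top"]))
for uv in H.values(): pass
print("scene h@180",onplane(C["scene"],*H["scene"],180)," top h@214,186",onplane(C["top"],*H["top"],214),onplane(C["top"],*H["top"],186))
a=onplane(C["top"],380,238,5);g=onplane(C["top"],514,198,140); print(a,g,np.degrees(np.arctan2(*(a-g)[:2])))
p=np.load("pics/scene0.npz")["p"][200:330,140:270]; q=np.load("pics/top0.npz")["p"][180:260,400:480]
save(np.hstack([cv2.resize(p,(400,400),interpolation=cv2.INTER_CUBIC),cv2.resize(q,(400,400),interpolation=cv2.INTER_CUBIC)]),"crop1.png")
E
```

```text
scene wheel ((204.24771118164062, 278.6455383300781), (58.5815544128418, 66.67131042480469), 58.06291580200195)
handle [188 225  20  29 349] [198.13467049 239.38395415] ((198.20001220703125, 238.9000244140625), (30.410520553588867, 13.86362075805664), 63.43495178222656)
 wheel on plane136 [542.23157052 -31.72800546 136.        ]
top wheel ((439.72332763671875, 220.5089111328125), (50.16838836669922, 51.0605583190918), 30.573774337768555)
handle [426 234  16  11 113] [432.59292035 239.03539823] ((433.5, 239.0), (10.0, 15.0), 90.0)
 wheel on plane136 [539.62913204 -29.22723665 136.        ]
wheel (array([539.71833235, -30.92997291, 130.170241  ]), np.float64(0.9768789311945042))
handle (array([502.64415529,  -6.29048761, 180.59503154]), np.float64(0.3958046138903846))
scene h@180 [502.41147156  -6.05524788 180.        ]  top h@214,186 [5.01978092e+02 2.93251411e-01 2.14000000e+02] [502.4603877  -5.3754097 186.       ]
[510.08494904  77.11702201   5.        ] [ 581.04326363 -176.37552258  140.        ] -15.63813878567793
```

View pics/crop1.png

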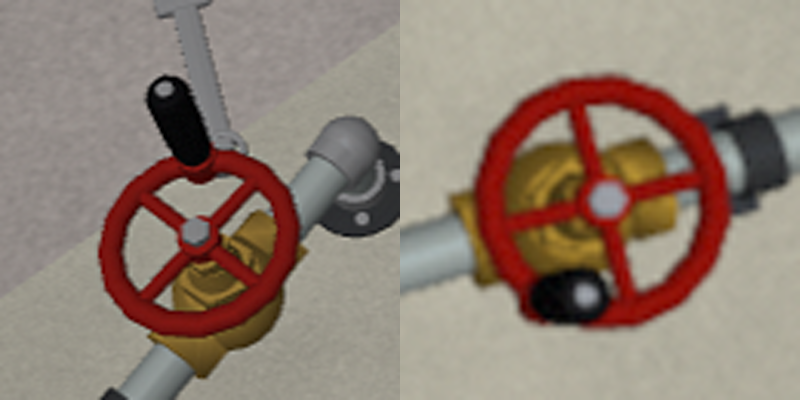

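```bash
python3 - <<'E'
from m import *
cs,ct=vision.calibration("scene"),vision.calibration("top")
print("hub",tri(cs,(203.4,275.4),ct,(441.6,220)),onplane(cs,203.4,275.4,150),onplane(ct,441.6,220,150))
q0=monitor.state()["joint_pos"]; print("tool yaw now",-1)
W=np.array([540,-30.])
def R(a): return np.array([[np.cos(a),np.sin(a),0],[np.sin(a),-np.cos(a),0],[0,0,-1]])
for a in np.radians(range(-180,180,30)):
    Q=[solve_ik([W[0]+45*np.cos(t),W[1]+45*np.sin(t),167.2],R(a)) for t in np.radians(range(0,360,45))]
    if any(q is None for q in Q): print(round(np.degrees(a)),"none"); continue
    Q=np.array(Q); print(round(np.degrees(a)),Q.min(0).round(2),Q.max(0).round(2))
# via points
for P in ([210,-370,330],[370,-200,330],[502.5,-6,290]):
    print(P,solve_ik(P,R(0.3)))
E
```

```text
hub (array([540.37002483, -30.7517556 , 143.95784436]), np.float64(1.0388296585744696)) [543.58174965 -30.71520752 150.        ] [539.8059657  -29.89448583 150.        ]
tool yaw now -1
-180 [ 0.64  0.57 -1.37  1.76  0.52  1.04  0.83] [ 1.02  0.73 -0.93  1.97  0.79  1.16  1.18]
-150 [ 0.83  0.63 -1.3   1.76  0.69  1.09  1.37] [ 1.04  0.83 -1.3   1.97  0.85  1.25  1.53]
-120 [ 0.83  0.63 -1.3   1.76  0.69  1.09  1.89] [ 1.04  0.83 -1.3   1.97  0.85  1.25  2.06]
-90 [-1.03  0.51  1.03  1.81 -0.89  0.98 -2.56] [-0.69  0.85  1.36  2.03 -0.54  1.23 -2.41]
-60 [-0.63  0.3  -0.06  1.79 -0.36  0.88 -2.57] [ 0.12  0.48  0.68  2.02  0.02  0.96 -2.24]
-30 [ 0.55  0.39 -0.89  1.77  0.33  0.93 -2.54] [ 0.71  0.52 -0.67  1.98  0.42  1.01 -2.29]
0 [ 0.62  0.42 -1.03  1.76  0.38  0.95 -2.11] [ 0.79  0.56 -0.78  1.98  0.54  1.04 -1.82]
30 [ 0.64  0.43 -1.11  1.76  0.41  0.96 -1.62] [ 0.83  0.57 -0.84  1.98  0.58  1.05 -1.32]
60 [ 0.65  0.45 -1.16  1.76  0.44  0.97 -1.11] [ 0.86  0.59 -0.9   1.97  0.6   1.06 -0.83]
90 [ 0.66  0.47 -1.2   1.76  0.47  0.98 -0.61] [ 0.9   0.61 -0.95  1.97  0.63  1.08 -0.34]
120 [ 0.67  0.49 -1.22  1.76  0.49  0.99 -0.1 ] [ 0.93  0.64 -0.97  1.97  0.65  1.09  0.16]
150 [ 0.67  0.5  -1.22  1.76  0.52  1.    0.42] [ 0.94  0.66 -0.97  1.97  0.65  1.11  0.66]
[210, -370, 330] [ 1.55518078 -0.02443153 -0.54838476  1.93503174 -0.01352496  1.22744011
 -0.25931412]
[370, -200, 330] [ 1.2492985  -0.03463318 -0.7872931   1.93867562 -0.02605408  1.22747245
 -0.79971896]
[502.5, -6, 290] [ 0.94725446  0.33776717 -1.19241032  1.82219073  0.33541825  1.20973156
 -1.61809289]
```

```bash
cat >> h.py <<'E'
def Rz(a): return np.array([[np.cos(a),np.sin(a),0],[np.sin(a),-np.cos(a),0],[0,0,-1]])
YAW=np.radians(90)
E
python3 - <<'E'
from m import *
arm.goto([215,-375,330],Rz(0.4)); arm.goto([370,-200,330],Rz(1.0)); arm.goto([502.5,-5.5,300],Rz(YAW))
s=monitor.state(); print(s["clock"],s["tcp_pos"],s["joint_pos"].round(2),s["contact_force"])
p,d,c=cap("wrist"); save(p,"w1.png"); np.savez("pics/w1.npz",p=p,d=d,**c); print(c)
for h in ([502.5,-5.5,214],[540,-30,150]):
    R=cv2.Rodrigues(c["rvec"])[0]; x=R@np.array(h)+np.ravel(c["tvec"]); th=np.arctan2(np.hypot(x[0],x[1]),x[2]); f=200/np.tan(np.radians(c["fovy"])/2); print(x, c["cx"]+f*th*x[0]/np.hypot(x[0],x[1]),c["cy"]+f*th*x[1]/np.hypot(x[0],x[1]))
E
```

```text
3.0167 [502.10648001  -7.92555996 299.53784819] [ 0.96  0.33 -1.2   1.81  0.32  1.23 -0.34] [-0.3991716  -0.10692001 -0.50164537]
{'fovy': 65.70646984690485, 'cx': 323.9854153413069, 'cy': 195.99158435189628, 'rvec': array([-2.89104993e+00,  6.59204021e-03,  1.42499779e-03]), 'tvec': array([-502.38415466,  -54.05181082,  457.5799835 ])}
[4.91308087e-02 2.13772688e+00 2.50853039e+02] 324.0460715039758 198.63079002480617
[ 37.68763266   9.84171008 318.87135892] 360.4094425397028 205.50331778797255
```

View pics/w1.png

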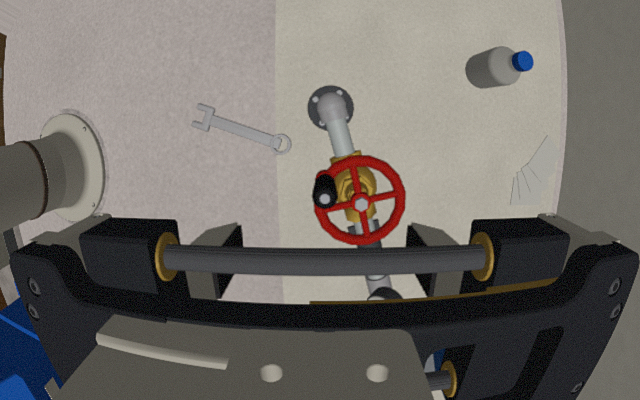

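```bash
python3 - <<'E'
from m import *
def st(t):
    s=monitor.state(); print(t,round(s["clock"],2),s["tcp_pos"].round(2),s["contact_force"].round(1),s["ft_torque"].round(2),round(s["grip_width"],1),round(s["grasp_force"],1))
arm.hold(0.3); st("up")
arm.servo_line([502.5,-5.5,230],Rz(YAW)); arm.servo_line([502.5,-5.5,167.5],Rz(YAW),80); arm.hold(0.3); st("down")
p,d,c=cap("wrist"); save(p,"w2.png")
jaws.move_gripper(0,25); st("grip"); arm.hold(0.3); st("grip")
E
```

```text
up 3.37 [502.38  -6.57 300.14] [-0.3 -0.3  0.4] [-0.06 -0.12 -0.04] 92.1 0.0
down 5.22 [502.69  -5.62 167.81] [ 0.2 -0.5  0.2] [-0.01 -0.1   0.02] 91.6 0.0
grip 6.36 [502.44  -5.48 167.51] [-0.8 -0.4  1.8] [ 0.03 -0.05 -0.03] 21.4 25.0
grip 6.66 [502.4   -5.51 167.48] [-0.8 -0.1  0.7] [-0.04  0.05  0.  ] 21.6 25.0
```

View pics/w2.png

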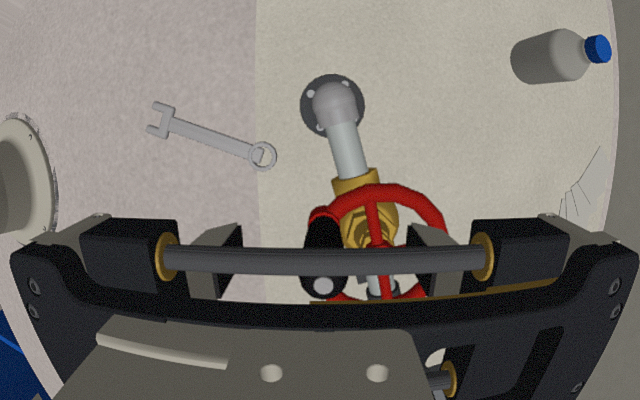

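```bash
cat > turn.py <<'E'
from m import *
def turn(c,r,a0,a1,step=15,v=60,fmax=25,z=167.5,log=True):
    n=max(1,int(np.ceil(abs(a1-a0)/step))); L=[]
    for a in np.linspace(a0,a1,n+1)[1:]:
        t=np.radians(a); arm.servo_line([c[0]+r*np.cos(t),c[1]+r*np.sin(t),z],Rz(YAW),v)
        s=monitor.state(); f=s["contact_force"]; p=s["tcp_pos"]; e=np.array([np.cos(t),np.sin(t)]); g=np.array([-e[1],e[0]])
        L.append((a,s["clock"],*p,f[:2]@e,f[:2]@g,f[2],s["grip_width"],s["grasp_force"]))
        if np.linalg.norm(f)>fmax: print("ABORT force"); break
    if log:
        for l in L: print(np.round(l,1))
    return a,np.array(L)
E
python3 - <<'E'
from turn import *
c=np.array([540.5,-30.]); d=np.array([502.4,-5.5])-c
a0=np.degrees(np.arctan2(d[1],d[0])); print(a0,np.hypot(*d))
turn(c,45,a0,a0-90)
arm.hold(0.3); s=monitor.state(); print(s["clock"],s["tcp_pos"],s["contact_force"])
E
```

```text
147.2571738102406 45.29746129751646
[ 1.323e+02  7.000e+00  5.103e+02  3.900e+00  1.675e+02  2.400e+00
 -5.000e-01  2.300e+00  2.130e+01  2.500e+01]
[1.173e+02 7.300e+00 5.201e+02 1.060e+01 1.675e+02 2.500e+00 4.000e-01
 6.000e-01 2.140e+01 2.500e+01]
[ 1.023e+02  7.700e+00  5.313e+02  1.450e+01  1.675e+02  4.200e+00
 -1.100e+00 -5.000e-01  2.150e+01  2.500e+01]
[ 87.3   8.  543.1  15.5 167.5   4.2  -1.3  -1.   21.8  25. ]
[ 7.230e+01  8.400e+00  5.548e+02  1.310e+01  1.676e+02  4.400e+00
 -2.000e-01 -2.000e+00  2.150e+01  2.500e+01]
[ 5.730e+01  8.700e+00  5.655e+02  7.900e+00  1.676e+02  5.900e+00
 -3.000e-01 -2.400e+00  2.150e+01  2.500e+01]
9.0083 [565.48622318   7.87331487 167.60285305] [ 4.81933288  4.36826312 -3.33128366]
```

```bash
python3 - <<'E'
from turn import *
np.set_printoptions(suppress=True)
c=np.array([540.5,-30.])
a,L=turn(c,45,57.26,-147.7,v=70)
for x in range(3): pass
a,L=turn(c,45,-147.7,-174,step=3,v=25,fmax=14)
arm.hold(0.2); s=monitor.state(); print(a,s["clock"],s["tcp_pos"],s["contact_force"],s["grip_width"])
E
```

```text
[ 42.6   9.3 574.4   0.1 167.6   5.4   0.2  -3.4  21.3  25. ]
[ 28.    9.6 580.9  -9.7 167.6   5.3  -0.6  -3.2  21.3  25. ]
[ 13.3  10.  584.6 -20.5 167.6   4.4  -0.5  -1.8  21.4  25. ]
[ -1.3  10.3 585.4 -31.9 167.6   3.8  -0.2   0.   21.5  25. ]
[-15.9  10.6 583.4 -43.1 167.5   1.2  -0.8   0.6  21.6  25. ]
[-30.6  10.9 578.7 -53.4 167.5   0.6  -0.    1.7  21.7  25. ]
[-45.2  11.2 571.6 -62.1 167.5  -0.8   0.4   2.9  21.8  25. ]
[-59.9  11.5 562.5 -68.8 167.5  -1.6  -0.8   3.6  21.6  25. ]
[-74.5  11.9 552.  -73.  167.5  -3.   -0.6   2.8  21.9  25. ]
[-89.1  12.2 540.8 -74.5 167.5  -3.9  -0.5   1.5  21.4  25. ]
[-103.8   12.5  529.6  -73.2  167.5   -5.3   -1.2    0.6   21.6   25. ]
[-118.4   12.8  519.2  -69.1  167.5   -4.5   -1.3   -1.7   21.5   25. ]
[-133.1   13.1  510.1  -62.7  167.5   -5.2   -0.9   -2.1   21.2   25. ]
[-147.7   13.4  502.9  -54.3  167.5   -5.    -1.    -2.9   21.6   25. ]
ABORT force
[-150.6   13.7  502.2  -53.1  167.6   -4.9    0.8   -4.7   21.6   25. ]
[-153.5   13.9  501.1  -51.3  167.5   -4.1    1.9   -4.4   21.5   25. ]
[-156.5   14.2  500.2  -49.5  167.6   -4.3    1.4   -4.8   21.7   25. ]
[-159.4   14.4  499.3  -47.5  167.6   -4.9    1.7   -4.2   21.9   25. ]
[-162.3   14.7  498.4  -45.5  167.5   -4.3    2.2   -4.2   21.7   25. ]
[-165.2   14.9  497.7  -43.2  167.6   -4.5    2.3   -4.    21.8   25. ]
[-168.2   15.2  497.2  -41.6  167.6   -4.3    4.9   -4.5   21.6   25. ]
[-171.1   15.4  497.1  -41.5  167.6   -4.5    6.7   -3.3   21.8   25. ]
[-174.    15.7  497.1  -41.4  167.6   -5.9   13.    -3.8   21.8   25. ]
-174.0 15.8917 [497.12630108 -41.32906458 167.5623171 ] [  5.94836029 -12.28186238  -3.80199218] 22.04620825487691
```

```bash
python3 - <<'E'
from turn import *
np.set_printoptions(suppress=True)
c=np.array([541.3,-29.]); st=-164.3
def show(t):
    s=monitor.state(); p=s["tcp_pos"]; print(t,round(s["clock"],2),p.round(2),"ang",np.degrees(np.arctan2(*(p[:2]-c)[::-1])).round(2),s["contact_force"].round(1),round(s["grip_width"],1))
for a in (-169,-167,-165.5,-164.3):
    turn(c,45,a,a,v=20,log=False); arm.hold(0.25); show(a)
a,L=turn(c,45,st,st+180,v=70,step=15); show("half")
E
```

```text
-169 16.45 [497.18 -41.44 167.5 ] ang -164.25 [ 1.8 -7.6 -1.1] 21.5
-167 16.95 [497.22 -41.49 167.49] ang -164.18 [ 2.  -6.4  1.2] 21.5
-165.5 17.45 [497.27 -41.52 167.49] ang -164.12 [-0.  -6.3  1.7] 21.5
-164.3 17.95 [497.28 -41.57 167.43] ang -164.06 [-2.1 -4.9  5.2] 21.4
[-149.3   18.3  501.6  -51.7  167.4    5.2    0.5    7.1   21.5   25. ]
[-134.3   18.6  509.2  -61.5  167.4    5.6    0.1    7.2   21.9   25. ]
[-119.3   18.9  519.1  -68.8  167.4    5.1    0.8    4.2   21.7   25. ]
[-104.3   19.2  530.4  -73.1  167.5    4.3    0.5    3.9   21.3   25. ]
[-89.3  19.5 542.3 -74.2 167.5   5.3   1.9   1.   21.5  25. ]
[-74.3  19.8 554.  -72.2 167.5   4.4   1.4   0.2  21.4  25. ]
[-59.3  20.2 564.7 -67.2 167.5   3.2   0.1  -0.7  21.4  25. ]
[-44.3  20.5 573.8 -59.6 167.5   2.8   0.4   0.1  21.6  25. ]
[-29.3  20.8 580.6 -49.9 167.5   0.6   0.9   1.2  21.9  25. ]
[-14.3  21.1 584.5 -39.1 167.5  -0.9   1.2   2.2  22.   25. ]
[  0.7  21.4 585.6 -27.9 167.5  -3.5   0.1   4.5  21.6  25. ]
[ 15.7  21.8 583.9 -16.9 167.4  -4.7   0.3   5.9  21.8  25. ]
half 21.75 [583.94 -16.94 167.44] ang 15.8 [-4.6 -0.9  5.9] 21.8
```

```bash
python3 - <<'E'
from turn import *
np.set_printoptions(suppress=True)
c=np.array([540.9,-29.5])
def show(t):
    s=monitor.state(); p=s["tcp_pos"]; print(t,round(s["clock"],2),p.round(2),"ang",np.degrees(np.arctan2(*(p[:2]-c)[::-1])).round(2),s["contact_force"].round(1),round(s["grip_width"],1))
a,L=turn(c,45,16.2,546,v=70,log=False)
for l in L[::4]: print(l.round(1))
show("near")
for a in (550,553,555.4):
    turn(c,45,a,a,v=20,log=False); arm.hold(0.25); show(a)
p,d,_=cap("top"); save(p,"t2.png"); p2,_,_=cap("wrist"); save(p2,"w3.png")
p3,_,_=cap("scene"); save(p3,"s2.png")
E
```

```text
[ 30.9  22.1 579.4  -6.6 167.5  -3.    0.    4.2  21.6  25. ]
[ 89.8  23.3 540.7  15.7 167.5  -0.9   0.7   2.1  21.7  25. ]
[148.6  24.6 502.   -6.3 167.5   1.   -0.5   3.4  21.3  25. ]
[207.5  25.9 501.2 -51.1 167.5   3.1   0.4   3.3  21.6  25. ]
[266.4  27.1 538.5 -74.3 167.5   1.6   1.3  -0.4  21.6  25. ]
[325.2  28.4 578.  -54.5 167.5  -1.5   1.    1.5  21.7  25. ]
[384.1  29.7 581.8 -11.2 167.5  -3.5  -0.8   4.2  21.5  25. ]
[443.   30.9 546.1  15.3 167.5  -1.8   1.5   1.3  21.8  25. ]
[501.8  32.2 505.1  -1.8 167.5   1.    0.3   0.4  21.3  25. ]
near 33.15 [495.93 -34.95 167.46] ang -173.09 [-3.  -1.2  2.6] 21.4
550 33.71 [496.26 -37.08 167.44] ang -170.36 [-4.   2.5  3.7] 21.5
553 34.23 [496.81 -39.71 167.44] ang -166.96 [-4.9  2.   3.9] 21.4
555.4 34.73 [497.32 -41.58 167.44] ang -164.5 [-4.3  2.1  4.6] 21.5
```

```bash
python3 - <<'E'
from turn import *
c=np.array([540.9,-29.5])
turn(c,45,555.7,555.7,v=20,log=False)
for i in range(3):
    arm.hold(0.5); s=monitor.state(); p=s["tcp_pos"]; print(round(s["clock"],2),p.round(2),np.degrees(np.arctan2(*(p[:2]-c)[::-1])).round(2),s["contact_force"].round(1),s["grip_width"],s["grasp_force"])
E
```

```text
35.62 [497.34 -41.67 167.43] -164.39 [-4.9  2.1  3.8] 21.351893239445793 25.00086933374405
36.12 [497.33 -41.69 167.45] -164.37 [-4.1  2.4  3.8] 21.5377785859669 25.00095784664154
36.62 [497.33 -41.65 167.45] -164.42 [-5.2  2.4  3.6] 21.614249355926187 25.00080496072769
```

View pics/s2.png

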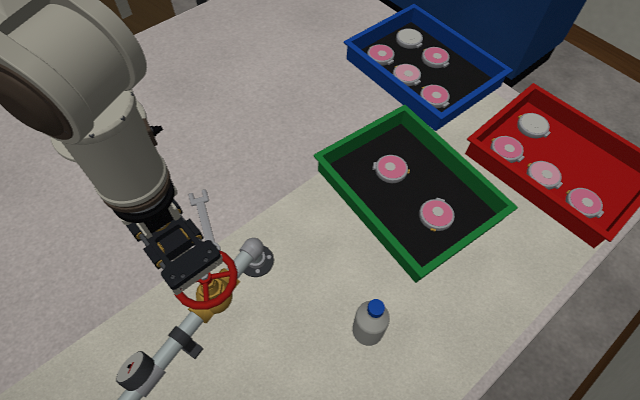

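View pics/w3.png

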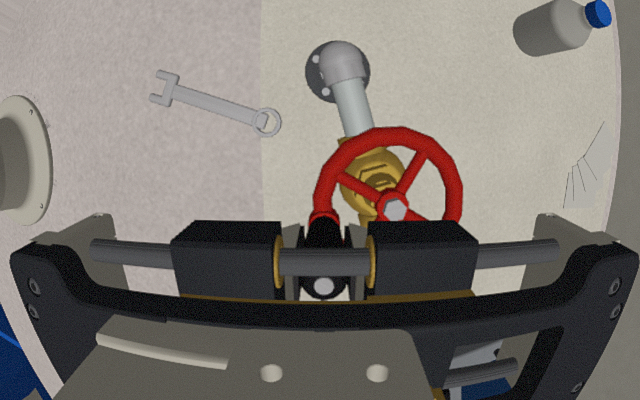

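The scene view shows the mirrors, spanner (about 200,215) and bottle (370,322) where they started. The wrist view shows the handle (323,285) centred between the pads.

```bash
python3 -c "
from station import sign_off
print(sign_off())"
```

```text
the job is handed in; nothing more can be done
None
```

I wound the valve shut against its stop and then opened it two full turns, to within about half a degree by my arm-position readings. I handed it in still gripping the handle, and the mirrors, spanner and bottle look unmoved in the camera views.

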